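# Slide the garden caddy onto the swing-out hook to drip dry

### The arm

A 7-joint arm with a two-finger parallel gripper is mounted at the origin on the work surface. World frame = base frame: x ahead of the robot, y to its left, z up, the work surface at z = 0. Lengths are in m, angles in rad, forces in N, time in s.
With the tool pointing down it reaches from about 0.4 to 0.85 m from the base axis. Payload 10.4 kg.
Tool frame: the origin (TCP) lies at the very end of the fingers, on their centre line; the grasp point (between the pads) lies 19 mm behind it; z points along the fingers, y is the line along which they close (so a half turn about z gives the same grasp; the last joint's range is limited). The gripper opens to 87 mm and grips with 3 to 60 N. Pads are 19 mm wide; open, the fingers measure 117 mm over their backs; the gripper's body (75 mm by 190 mm) begins 51 mm behind the grasp point.
Start: joints at [-1.329, 0.332, -0.065, 1.46, 0.022, 1.35, -0.088], TCP at [0.164, 0.603, 0.223] pointing down, gripper open.
Joint ranges: [-2.6, 2.6], [-0.5, 2.12], [-1.47, 1.34], [0.16, 2.42], [-1.27, 4.41], [0.06, 2.06], [-2.6, 2.6]. Speed limits (rad/s): [2.22, 2.22, 2.79, 2.79, 3.14, 3.14, 3.14].

### API

Orientations are given as a unit quaternion [x, y, z, w].
In Python, from bench import read_state, cams, workorder gives the robot as it stands.
- The arm moves only by the shell command python3 -m crank 'ROWS' [FORCE]. ROWS is text: rows parted by semicolons, each of 5 numbers parted by spaces: the shift along the tool's x, y, z scaled (see below), then the turn about the tool's z scaled (see below), then the opening, from -1 (shut) to 1 (fully open). In form: dx dy dz yaw jaw; .... A call has 1 to 10 rows; each row shifts and turns the commanded pose from where the row before left it, along the tool's axes as they then stand; what a row does not reach is not made up. The controller multiplies each number of a shift by 200 mm and each number of a turn by 90 degrees. A row lasts 1/10 s, in which the tool goes at most 50 mm and 8.59 degrees, less where a joint would pass 70% of its speed; a pose out of reach is approached as far as the arm can. A call with a number of a shift or a turn outside -1 to 1 is refused whole. A call with a gripper value outside its range is refused whole. The fingers move at their own pace and stop on an object; FORCE is the grip in N (left out, the last holds). Time passes only in rows, so rows that do not move let the fingers close. It gives the time, the measured TCP pose, the force, the opening and the grip force at its end, in the units of the state.
- read_state(): the state, without advancing time (a new reading comes with each control period).
- cams.camera(name): name is "scene" or "top"; returns a dict with "img" (384x512x3 uint8, blue, green, red), "K" (3x3 intrinsics, pixels), "xyz" and "attitude" of the camera in the world. Camera axes: x right, y down, z forward; pixel columns grow to the right and rows downward; lengths in m; the calibration is good to about 2 mm. A picture is of the moment at which its call begins. There is no depth.
- workorder.close_job(): hands the job in; it is judged then, once.
The state is a dict: "time": time; "joint_positions": joint angles; "joint_vel": joint speeds; "joint_torque": joint torques, N m; "ee_pos": TCP position; "eef_rot": TCP orientation; "ft_force": force on the tool from outside, world axes, zero at the start; "torque": the same for the moment, N m; "width": finger opening in m; "grip_force": force on a finger pad.
Only numpy, scipy, OpenCV 4.12 (cv2) and the standard library are available. Lean on these libraries where they do the work, as an engineer would, in place of code of your own. Each camera call takes 0.05 s, during which the arm holds its last target. There are 200 camera calls.

### The job

Swing the folded steel hook arm on the crate's post all the way out, to its stop, so that it points across the crate towards the robot. Then slide the metal caddy along the crate top so that its handle rides up the sloping arm and drops into the notch; do not carry it: keep its base less than 30 mm above the boards all the way. Leave the caddy hanging level, its swinging died down, by its handle, base clear of the boards, hook still straight out, and everything else where it was.

Things in the scene. Friction and masses are not known exactly. Their poses are not given: they have to be found in the camera images.
- crate: Upturned slatted wooden crate used as a shelf, 380 (x) by 460 (y) by 100 mm high, fixed. Origin under its centre at table height; its top is 100 mm above that. x points from the robot's side to the back, where a steel post (radius 8 mm, up to 155 mm above the boards) stands at crate x = +165 mm, y = 0.
- hook (a joint): Angle (rad) of the hook arm about its upright pivot. 0 = straight out against its stop, pointing to the crate's -x; positive = folded aside towards the crate's +y: the arm points along (-cos, +sin) of the angle in the crate's x, y. Starts at 0.55 to 1.0. Stays where left; moves with under 1 N at 140 mm from the pivot.
- hook_pivot (a point): Pivot of the hook arm, 145 mm above the boards; x points from tip to pivot, turning with the arm. The arm is smooth 8 mm round steel bar (slippery, friction about 0.2), total 205 mm long. Its centreline's height above the boards by distance out: 145 mm (0 to 85 out), notch floor 126 (95 to 107 out), crest 134 (117 out), then a straight ramp down to 112 (197 out).
- hook_seat (a point): Where the centre of the caddy's handle bar lies once in the notch: 101 mm from the pivot, 134 mm above the boards. Turns with the arm (x from tip to pivot, y sideways). The caddy's base rises 17 mm on its way over the crest and hangs 9 mm above the boards; its swing dies away in about 3 s.
- hook_tip (a point): Free end of the hook arm, 205 mm from the pivot, 108 mm above the boards; when the arm is straight out its top is 9 mm below the underside of the handle bar of the standing caddy, which first meets the ramp about 180 mm from the pivot.
- caddy: Open plain metal caddy, 150 (x) by 84 (y) by 55 mm high, 3 mm walls, empty, about 0.3 kg, loose on the crate. Origin under its centre. Fixed steel handle across its middle (x = 0): two upright legs of 8 mm round bar at y = +-37 mm and a level bar along y joining them, centreline 125 mm above the base.
- caddy_bar (a point): Middle of the handle bar (centreline); axes as the caddy's. Starts 15 to 45 mm short of the straightened hook's tip, up to 20 mm to either side, turned up to 0.25 rad; 66 mm clear between the handle's legs.
- dispenser: Stainless soap pump dispenser, 66 mm across, 165 mm tall, on the crate's back right corner (crate -y). Origin under its centre. Leave alone.
- jar: Glass jar, 72 mm across, 100 mm tall, on the crate's right side (-y). Origin under its centre. Leave alone.
- funnel: Green plastic funnel standing mouth down, 96 mm across, 90 mm tall, on the crate's front left corner (+y). Origin under its centre. Leave alone.
- pliers: Steel pliers with black grips lying flat, about 150 mm long, 13 mm high, on the crate's left side (+y), partly below the folded arm. Origin under the middle. Leave alone.
- pot: Small terracotta pot, 74 mm across, 68 mm tall, on the crate's right side between jar and dispenser. Origin under its centre. Leave alone.
Mind the look-alikes: they are no part of the job. What is shaped like the caddy but turquoise is not meant.

How it is judged:
On the way:
1. the hook arm is swung straight out to its stop (within 0.1 rad) while the caddy still stands on the boards (value of joint hook below 0.1 rad and height (world z) of caddy below 0.104 m), for 0.2 s.
At the end, for the whole second after the job is handed in: The hook arm points straight out (within 0.15 rad of its stop) and the caddy hangs from it by its handle bar: bar in the notch (within 12 mm along the arm, 28 mm sideways), base 5 to 19 mm above the boards, level within 0.15 rad, all but still (under 0.05 m/s) (value of joint hook below 0.15 rad and x of caddy_bar in the frame of hook_seat between -0.012 and 0.012 m and y of caddy_bar in the frame of hook_seat between -0.028 and 0.028 m and height (world z) of caddy between 0.105 and 0.119 m and angle between caddy's own z axis and vertical below 0.15 rad and linear speed of caddy below 0.05 m/s); the robot touches nothing.
It fails at once if the caddy is lifted: its base centre rises more than 35 mm above the boards (height (world z) of caddy above 0.135 m).
It fails at once if the caddy falls off the crate or tips over (more than 0.6 rad) (angle between caddy's own z axis and vertical above 0.6 rad or height (world z) of caddy below 0.08 m).
It fails at once if the dispenser, jar, funnel, pliers or small pot is disturbed (moved more than 25 mm) (distance of any of dispenser, jar, funnel, pliers, pot from where it was at the start of the episode above 0.025 m).
It also fails if it takes over 64 s, if anything falls off the work surface, if the arm or the gripper's body presses on something with over 40 N, if the wrist force passes 120 N, or if a joint passes its speed limit or range.

## Working session

There is one attempt and no reset: what is moved stays moved. The work goes in short steps, Python scripts to look and compute and a shell command to move; the robot and the scene stay as the last step left them, time stands still between calls to the robot, and variables do not carry over. Pictures are saved under pics/ and viewed, at most 10 in all, crops included, and the job is handed in when it is done.

```bash
mkdir -p pics; ls; python3 - <<'E'
from bench import read_state, cams
import cv2,numpy as np
for n in ["scene","top"]:
    c=cams.camera(n); np.savez(f"pics/{n}0.npz",**{k:np.array(c[k]) for k in c}); cv2.imwrite(f"pics/{n}0.png",c["img"])
    print(n,np.array(c["K"]).tolist(),c["xyz"],c["attitude"])
s=read_state();print(s["time"],s["ee_pos"],s["eef_rot"],s["width"])
E
```

```text
pics
scene [[466.91225311694717, 0.0, 259.96786324070206], [0.0, 466.91225311694717, 191.35310613283391], [0.0, 0.0, 1.0]] [ 0.89000786 -0.60569594  1.25756219] [ 0.91778747  0.28693514 -0.07878424 -0.26292096]
top [[350.59049886518426, 0.0, 252.78758574008538], [0.0, 350.59049886518426, 189.79264284372596], [0.0, 0.0, 1.0]] [ 0.38839135 -0.00093546  0.89330704] [ 0.70602948 -0.70248465  0.06709185 -0.0594675 ]
0.1 [0.16348867 0.60287374 0.22183252] [ 1.32023814e-01  9.91246338e-01 -6.37433269e-04 -5.16173908e-05] 0.08680348701166886
```

View pics/scene0.png

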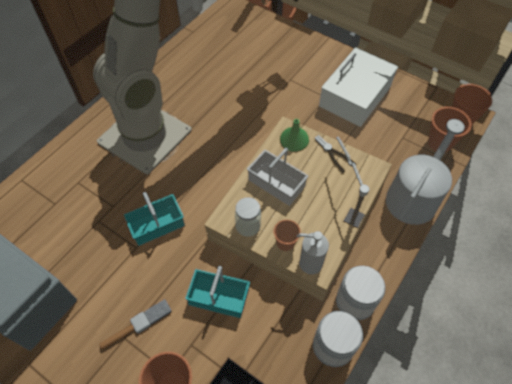

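View pics/top0.png

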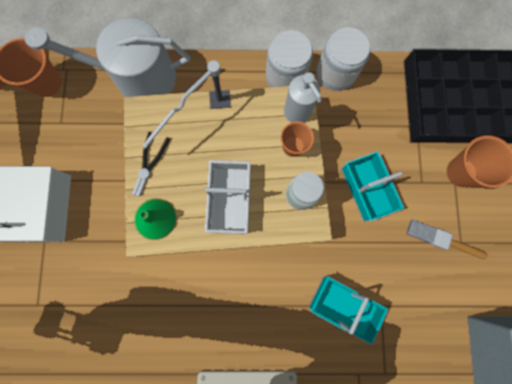

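The scene shows the crate with the grey caddy in the middle (scene ≈(277,178), top ≈(228,197)). The post top is at about (214,68) in the top view, with the folded arm running to about (148,147). The turquoise look-alikes stand off the crate.

```bash
cat > h.py <<'E'
import numpy as np, cv2
from scipy.spatial.transform import Rotation as R
def load(n):
    d=np.load(n); return {k:d[k] for k in d}
def grab(name,tag=None):
    from bench import cams
    c=cams.camera(name)
    if tag: cv2.imwrite(f"pics/{tag}.png",c["img"])
    return c
def pl(c,uv,z):
    d=R.from_quat(c["attitude"]).apply(np.linalg.inv(c["K"])@[uv[0],uv[1],1.]); o=np.array(c["xyz"]); return o+d*(z-o[2])/d[2]
def pix(c,p):
    q=np.array(c["K"])@R.from_quat(c["attitude"]).inv().apply(np.array(p)-c["xyz"]); return q[:2]/q[2]
def crop(c,x,y,w,h,s,tag):
    cv2.imwrite(f"pics/{tag}.png",cv2.resize(c["img"][y:y+h,x:x+w],None,fx=s,fy=s,interpolation=cv2.INTER_CUBIC))
E
python3 - <<'E'
from h import *
t=load("pics/top0.npz"); s=load("pics/scene0.npz")
crop(t,115,55,220,205,2.9,"tc"); crop(s,200,100,200,170,3.5,"sc")
for uv in [(125,95),(126,255),(330,240)]: print("corner",pl(t,uv,.1))
print("post",pl(t,(214,67),.255))
E
```

```text
corner [0.76221962 0.29938906 0.1       ]
corner [0.3835897  0.27114682 0.1       ]
corner [ 0.41853462 -0.18320446  0.1       ]
post [0.7498141  0.06991644 0.255     ]
```

View pics/tc.png

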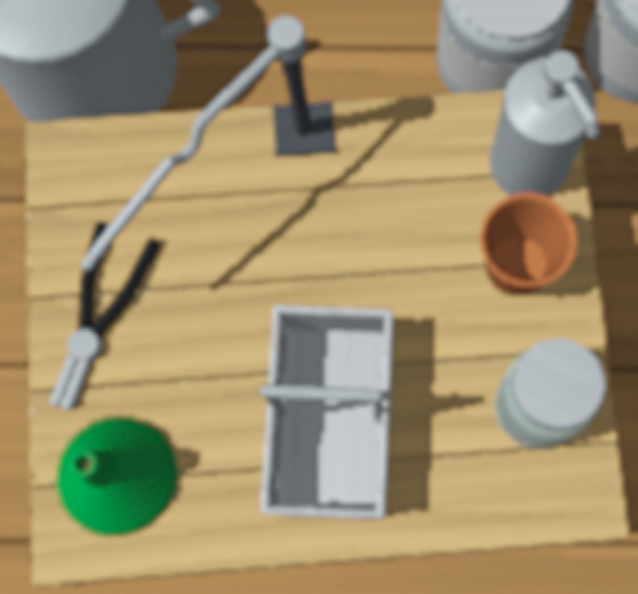

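View pics/sc.png

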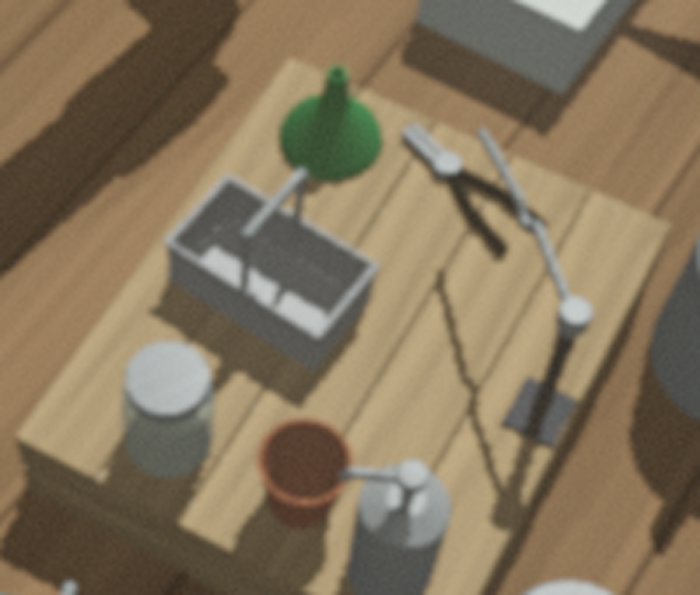

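The crops show: post head at crop (285,35), arm tip (90,265), handle bar from (263,392) to (385,397), caddy rim corners (275,309), (392,312), (385,516), (264,512). The pliers' grips lie under the arm tip.

```bash
python3 - <<'E'
from h import *
t=load("pics/top0.npz"); s=load("pics/scene0.npz")
T=lambda u,v,z: pl(t,(115+u/2.9,55+v/2.9),z)
S=lambda u,v,z: pl(s,(200+u/3.5,100+v/3.5),z)
c=[T(27,122,.1),T(33,583,.1),T(630,540,.1)]
e=c[2]-c[1]; print("crate yaw",np.arctan2(e[0],-e[1]), np.arctan2(-(c[0]-c[1])[1],(c[0]-c[1])[0]),"ctr",(c[0]+c[2])/2, "len",np.linalg.norm(e),np.linalg.norm(c[0]-c[1]))
P=T(285,35,.255); print("post",P,T(305,128,.1),S(575,313,.255))
tip=T(90,265,.208); print("tip",tip,S(483,131,.208),np.linalg.norm((tip-P)[:2]))
b1,b2=T(263,392,.225),T(385,397,.225); print("bar",(b1+b2)/2,b1,b2,"scene",(S(303,172,.225)+S(247,232,.225))/2)
r=np.array([T(*p,.155) for p in [(275,309),(392,312),(385,516),(264,512)]]); print("rim ctr",r.mean(0),"yaw",np.arctan2(*(r[1]-r[2]+r[0]-r[3])[[1,0]]), np.linalg.norm(r[0]-r[3]),np.linalg.norm(r[0]-r[1]))
for n,u,v,z in [("jar",552,372,.2),("funnel",88,463,.19),("disp",563,68,.26),("pot",530,232,.168),("pl",85,343,.113),("plgrip",155,242,.113),("plg2",100,228,.113)]: print(n,T(u,v,z))
E
```

```text
crate yaw 0.07520085868069269 -0.08108636765110128 ctr [0.58638095 0.05625954 0.1       ] len 0.4596112920185314 0.3767873207900446
post [0.74965168 0.07133978 0.255     ] [0.75370229 0.07027107 0.1       ] [0.75529946 0.06666797 0.255     ]
tip [0.60060548 0.20844988 0.208     ] [0.60471542 0.21128227 0.208     ] 0.20251901154477742
bar [0.50674188 0.04247767 0.225     ] [0.50819093 0.08316568 0.225     ] [0.50529282 0.00178967 0.225     ] scene [0.51106619 0.04435877 0.225     ]
rim ctr [0.50728767 0.04308366 0.155     ] yaw -0.027269153644969915 0.1511111235518843 0.08753021289071239
jar [ 0.52804049 -0.11430808  0.2       ]
funnel [0.46383834 0.20705341 0.19      ]
disp [ 0.72466604 -0.11665706  0.26      ]
pot [ 0.64108174 -0.10549754  0.168     ]
pl [0.56645112 0.23768756 0.113     ]
plgrip [0.64951003 0.18683015 0.113     ]
plg2 [0.66086466 0.23128747 0.113     ]
```

```bash
python3 -m crank '0 0 -.13 -.073 -1;0 0 -.13 -.073 -1;0 0 -.13 -.073 -1;-.15 -.14 0 0 -1;-.15 -.14 0 0 -1;-.15 -.14 0 0 -1;-.15 -.14 0 0 -1;-.15 -.14 0 0 -1;-.15 -.14 0 0 -1;-.15 -.14 0 0 -1'
```

```text
time: 1.1
ee_pos: [0.3895, 0.4231, 0.3003]
eef_rot: [-0.04, 0.999, -0.0, -0.0]
ft_force: [0.3, -0.7, 0.1]
width: 0.0148
grip_force: 0.0
```

```bash
python3 -m crank '-.147 -.141 0 0 -1;-.147 -.141 0 0 -1;-.147 -.141 0 0 -1;-.147 -.141 0 0 -1;-.147 -.141 0 0 -1;-.147 -.141 0 0 -1;-.147 -.141 0 0 -1;-.147 -.141 0 0 -1;-.12 -.1 0 0 -1;0 0 0 0 -1'
```

```text
time: 2.1
ee_pos: [0.6687, 0.1952, 0.2988]
eef_rot: [-0.037, 0.999, -0.002, -0.001]
ft_force: [0.1, -0.6, -0.6]
width: -0.0
grip_force: 0.0
```

```bash
python3 -m crank '0 0 .125 0 -1;0 0 .125 0 -1;0 0 .125 0 -1;0 0 .12 0 -1;0 0 0 0 -1;.033 -.056 0 0 -1;.033 -.056 0 0 -1;.033 -.056 0 0 -1;.033 -.056 0 0 -1;.033 -.056 0 0 -1' && python3 -m crank '.033 -.056 0 0 -1;.033 -.056 0 0 -1;.033 -.056 0 0 -1;.033 -.046 0 0 -1;.033 -.04 0 0 -1;0 -.01 0 0 -1;0 0 0 0 -1'; python3 - <<'E'
from h import *
t=grab("top"); crop(t,115,55,220,205,2.9,"tc2")
E
```

```text
time: 3.1
ee_pos: [0.6374, 0.1404, 0.2024]
eef_rot: [-0.039, 0.999, 0.0, 0.001]
ft_force: [0.9, 1.0, 0.4]
width: 0.0011
grip_force: 0.4
time: 3.8
ee_pos: [0.609, 0.0862, 0.2016]
eef_rot: [-0.039, 0.999, 0.0, 0.0]
ft_force: [-0.3, 0.4, 0.9]
width: 0.0004
grip_force: 0.0
```

View pics/tc2.png

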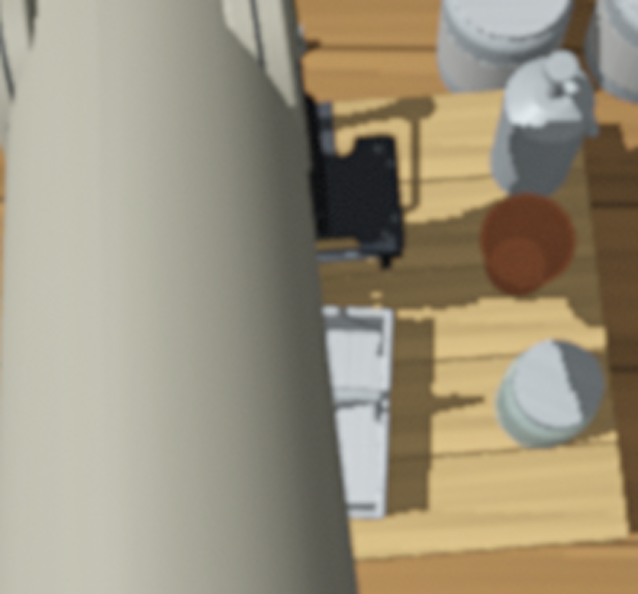

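The robot arm hides the hook in the top view; the caddy is unmoved. I'll push on slowly until the force shows the stop.

```bash
python3 -m crank '0 -.012 0 0 -1;0 -.012 0 0 -1;0 -.012 0 0 -1;0 0 0 0 -1'; python3 -m crank '0 -.01 0 0 -1;0 -.01 0 0 -1;0 0 0 0 -1'
```

```text
time: 4.25
ee_pos: [0.6097, 0.0789, 0.2015]
eef_rot: [-0.039, 0.999, -0.0, -0.0]
ft_force: [0.2, -0.1, 0.0]
width: 0.0005
grip_force: 0.0
time: 4.55
ee_pos: [0.61, 0.0749, 0.2016]
eef_rot: [-0.039, 0.999, -0.0, 0.0]
ft_force: [0.3, 0.2, -0.3]
width: 0.0004
grip_force: 0.1
```

```bash
python3 -m crank '0 -.01 0 0 -1;0 -.01 0 0 -1;0 0 0 0 -1'; python3 -m crank '0 -.01 0 0 -1;0 -.005 0 0 -1;0 0 0 0 -1';  python3 - <<'E'
from h import *
s=grab("scene"); crop(s,200,100,200,170,3.5,"sc2")
E
```

```text
time: 4.85
ee_pos: [0.61, 0.0732, 0.2015]
eef_rot: [-0.041, 0.999, 0.001, -0.0]
ft_force: [-0.5, 5.9, 0.3]
width: 0.0004
grip_force: 2.9
time: 5.15
ee_pos: [0.61, 0.0731, 0.2016]
eef_rot: [-0.042, 0.999, 0.003, -0.0]
ft_force: [-2.0, 13.0, 0.3]
width: 0.0006
grip_force: 6.5
```

View pics/sc2.png

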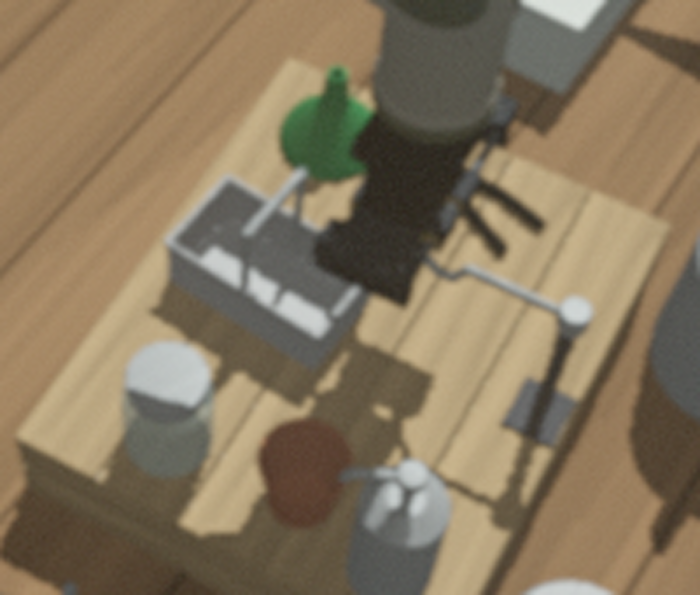

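The hook is straight (tip side hidden behind the gripper, arm leaves the post at (575,313) towards (430,265)), and the 13 N reaction confirms the stop. Backing off and moving up.

```bash
python3 -m crank '0 .05 0 0 -1;0 .1 0 0 -1;0 .1 -.05 0 -1;0 0 -.12 0 -1;0 0 -.12 0 -1;0 0 -.12 0 -1;0 0 -.12 0 0.36;.1 0 0 0 .36;0 0 0 0 .36'
```

```text
time: 6.1
ee_pos: [0.586, 0.1162, 0.3088]
eef_rot: [-0.039, 0.999, 0.0, 0.001]
ft_force: [0.3, 0.6, -0.1]
width: 0.0168
grip_force: 0.0
```

```bash
python3 -m crank '.155 -.083 0 0 .36;.155 -.083 0 0 .36;.155 -.083 0 0 .36;.155 -.083 0 0 .36;0 0 0 0 .36;0 0 .15 0 .36;0 0 .15 0 .36;0 0 .15 0 .36;0 0 .1 0 .36;0 0 0 0 .36';  python3 - <<'E'
from h import *
s=grab("scene"); crop(s,200,100,200,170,3.5,"sc3")
t=grab("top","t3")
E
```

```text
time: 7.1
ee_pos: [0.467, 0.0403, 0.1948]
eef_rot: [-0.04, 0.999, -0.001, -0.002]
ft_force: [-0.9, -0.5, 0.2]
width: 0.0589
grip_force: 0.0
```

View pics/sc3.png

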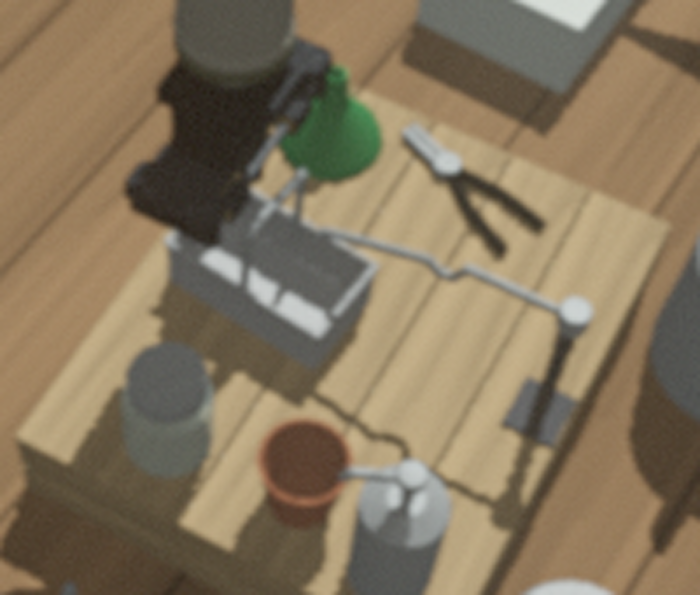

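Hook tip at crop (318,233), pointing straight at the handle; fingers stand behind the bar. Pushing slowly.

```bash
python3 -m crank '-.03 0 0 0 .36;-.03 0 0 0 .36;-.03 0 0 0 .36;-.025 0 0 0 .36;-.02 0 0 0 .36;-.02 0 0 0 .36;-.02 0 0 0 .36;-.02 0 0 0 .36;-.02 0 0 0 .36;-.02 0 0 0 .36'; python3 -m crank '-.02 0 0 0 .36;-.02 0 0 0 .36;-.02 0 0 0 .36;-.02 0 0 0 .36;-.02 0 0 0 .36;-.02 0 0 0 .36'; python3 - <<'E'
from h import *
s=load("pics/scene0.npz"); p=pl(s,(200+318/3.5,100+233/3.5),.208); print("tip",p)
s=grab("scene"); crop(s,200,100,200,170,3.5,"sc4")
E
```

```text
time: 8.2
ee_pos: [0.5153, 0.0444, 0.1974]
eef_rot: [-0.04, 0.999, 0.0, -0.0]
ft_force: [-2.6, -0.4, 0.8]
width: 0.059
grip_force: 1.0
time: 8.8
ee_pos: [0.5393, 0.0462, 0.1975]
eef_rot: [-0.04, 0.999, 0.0, -0.0]
ft_force: [-1.1, -0.5, -0.1]
width: 0.059
grip_force: 0.7
tip [0.54887748 0.04889741 0.208     ]
```

View pics/sc4.png

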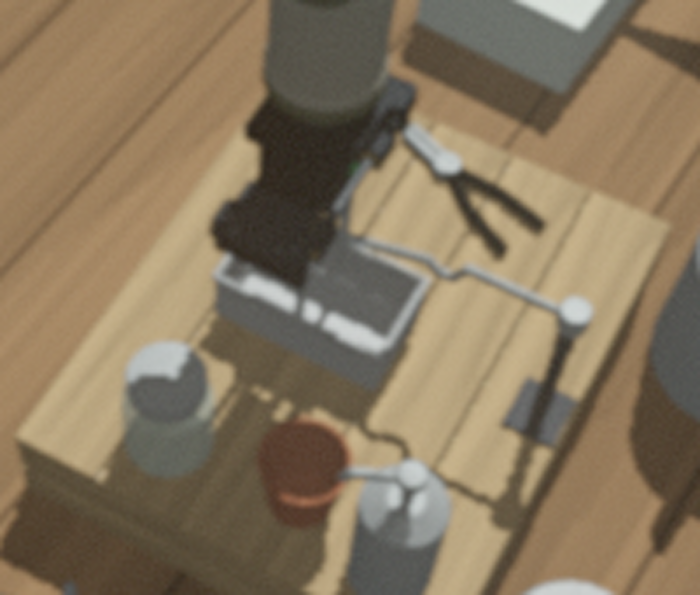

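The caddy has slid straight and level, with the hook tip now between the handle legs at about (350,240). Continuing up the ramp.

```bash
python3 -m crank '-.02 0 0 0 .36;-.02 0 0 0 .36;-.02 0 0 0 .36;-.02 0 0 0 .36;-.02 0 0 0 .36;-.02 0 0 0 .36;-.02 0 0 0 .36;-.02 0 0 0 .36;-.02 0 0 0 .36;-.02 0 0 0 .36'; python3 -m crank '-.02 0 0 0 .36;-.02 0 0 0 .36;-.02 0 0 0 .36;-.02 0 0 0 .36;-.02 0 0 0 .36;-.02 0 0 0 .36;-.02 0 0 0 .36;0 0 0 0 .36'
```

```text
time: 9.85
ee_pos: [0.579, 0.0492, 0.1978]
eef_rot: [-0.04, 0.999, 0.0, -0.0]
ft_force: [-6.4, -1.4, 4.3]
width: 0.0593
grip_force: 2.9
time: 10.65
ee_pos: [0.6076, 0.0516, 0.1976]
eef_rot: [-0.04, 0.999, -0.0, 0.0]
ft_force: [-0.1, -0.1, 0.1]
width: 0.0591
grip_force: 0.0
```

```bash
python3 - <<'E'
from h import *
s=grab("scene"); t=grab("top")
a=cv2.resize(s["img"][130:270,240:400],None,fx=3.2,fy=3.2,interpolation=2); b=cv2.resize(t["img"][50:260,195:300],None,fx=2.13,fy=2.13,interpolation=2)
cv2.imwrite("pics/m5.png",np.hstack([a,b[:448,:]]) if b.shape[0]>=448 else np.hstack([a[:b.shape[0]],b]))
E
```

```text
(no output)
```

View pics/m5.png

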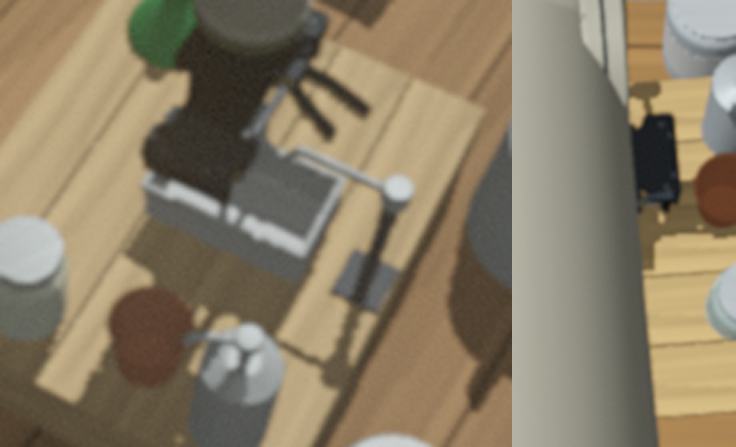

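The caddy is on the hook line and looks level: rim corners at mosaic (150,180), (310,250), (342,180), with the notch hidden under the gripper. I'll work out its position from these.

```bash
python3 - <<'E'
from h import *
s=load("pics/scene0.npz"); P=np.array([.752,.0695]); ex=np.array([.997,.078]); ey=np.array([-.078,.997])
for h in (0,.009,.017):
    q=[pl(s,(240+u/3.2,130+v/3.2),.155+h)[:2] for u,v in [(150,180),(342,180),(310,250)]]
    c=(q[0]+q[1])/2-P; print(h,c@ex,c@ey,np.linalg.norm(q[0]-q[2]),np.linalg.norm(q[1]-q[2]))
E
```

```text
0 -0.12407550246553455 0.007289760940810954 0.15126223677630332 0.07858138782389097
0.009 -0.122369443152116 0.001647428404863712 0.1500275126560193 0.07793994329008419
0.017 -0.12085294598463278 -0.0033679782937561468 0.14892998010465572 0.07736977037114481
```

```bash
python3 -m crank '-.015 0 0 0 .36;-.015 0 0 0 .36;0 0 0 0 .36'; python3 -m crank '-.015 0 0 0 .36;-.01 0 0 0 .36;0 0 0 0 .36';python3 -m crank '-.015 0 0 0 .36;-.01 0 0 0 .36;0 0 0 0 .36'
```

```text
time: 11.05
ee_pos: [0.6132, 0.0521, 0.1975]
eef_rot: [-0.04, 0.999, 0.0, 0.0]
ft_force: [0.2, 0.4, 0.2]
width: 0.0593
grip_force: 0.0
time: 11.35
ee_pos: [0.6181, 0.0525, 0.1975]
eef_rot: [-0.04, 0.999, 0.0, 0.0]
ft_force: [-0.3, 1.1, 0.2]
width: 0.0592
grip_force: 0.1
time: 11.65
ee_pos: [0.6232, 0.0529, 0.1975]
eef_rot: [-0.04, 0.999, 0.0, 0.0]
ft_force: [0.1, 0.4, 0.1]
width: 0.0588
grip_force: 0.0
```

```bash
python3 -m crank '-.015 0 0 0 .36;-.015 0 0 0 .36;0 0 0 0 .36;0 0 0 0 .36';python3 -m crank '.03 0 0 0 .36;.1 0 0 0 .36;.1 0 0 0 .36;0 0 -.15 0 .36;0 0 -.2 0 .36;0 0 -.2 0 .36;.2 0 0 0 .36;.2 0 0 0 .36;.1 .2 0 0 .36;0 .2 0 0 .36'; python3 -m crank '0 .2 0 0 .36;0 .2 0 0 .36;0 .2 0 0 .36;0 .2 0 0 .36;0 .2 0 0 .36;0 .2 0 0 .36;0 .2 0 0 .36;0 0 0 0 .36;0 0 0 0 .36;0 0 0 0 .36'; python3 - <<'E'
from h import *
import time
s=grab("scene"); t=grab("top")
np.savez("pics/fs.npz",img=s["img"]);np.savez("pics/ft.npz",img=t["img"])
a=cv2.resize(s["img"][130:260,240:380],None,fx=2.8,fy=2.8,interpolation=2); b=cv2.resize(t["img"][55:185,175:305],None,fx=2.8,fy=2.8,interpolation=2)
cv2.imwrite("pics/m6.png",np.hstack([a,b]))
E
```

```text
time: 12.05
ee_pos: [0.6288, 0.0533, 0.1974]
eef_rot: [-0.04, 0.999, 0.0, -0.0]
ft_force: [0.4, -0.1, 0.7]
width: 0.0594
grip_force: 0.0
time: 13.05
ee_pos: [0.4747, 0.1211, 0.3087]
eef_rot: [-0.038, 0.999, 0.001, 0.001]
ft_force: [1.8, 0.9, 0.6]
width: 0.059
grip_force: 0.0
time: 14.05
ee_pos: [0.4551, 0.3995, 0.3078]
eef_rot: [-0.039, 0.999, -0.0, 0.0]
ft_force: [-0.2, 0.0, 1.0]
width: 0.0587
grip_force: 0.0
```

View pics/m6.png

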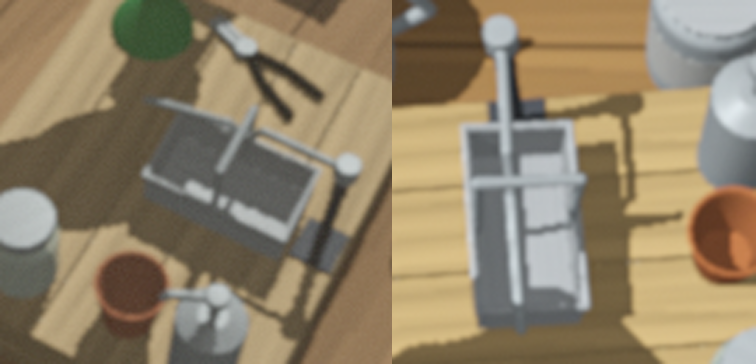

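The handle bar lies across the hook at mosaic (470,184)–(585,180), post head at (500,35), and nothing else has moved. Letting the swing die and computing the seat error.

```bash
python3 -m crank '0 .2 0 0 .36;0 .2 0 0 .36;0 .2 0 0 .36;0 0 0 0 .36;0 0 0 0 .36;0 0 0 0 .36;0 0 0 0 .36;0 0 0 0 .36;0 0 0 0 .36;0 0 0 0 .36' >/dev/null; for i in 1 2 3; do python3 -m crank '0 0 0 0 .36;0 0 0 0 .36;0 0 0 0 .36;0 0 0 0 .36;0 0 0 0 .36;0 0 0 0 .36;0 0 0 0 .36;0 0 0 0 .36;0 0 0 0 .36;0 0 0 0 .36' | head -1; done; python3 - <<'E'
from h import *
t0=load("pics/top0.npz"); s0=load("pics/scene0.npz"); P=np.array([.752,.0695]); ex=np.array([.997,.078]); ey=np.array([-.078,.997])
T=lambda u,v,z: pl(t0,(175+(u-392)/2.8,55+v/2.8),z)[:2]
S=lambda u,v,z: pl(s0,(240+u/2.8,130+v/2.8),z)[:2]
for n,b in [("top",(T(470,184,.234)+T(585,180,.234))/2),("scene",(S(256,106,.234)+S(221,166,.234))/2)]: print(n,(b-P)@ex+.101,(b-P)@ey)
tip=T(519,328,.208)-P; print("hook",np.arctan2(tip@ey,-tip@ex),np.linalg.norm(tip))
r=[S(145,173,.164),S(283,250,.164),S(318,173,.164)]; c=(r[0]+r[2])/2-P; print("rim ctr",c@ex+.101,c@ey,np.linalg.norm(r[0]-r[1]))
fs=[grab("scene")["img"]]; from bench import cams
import subprocess
f=[grab("scene")["img"].astype(float) for _ in range(8)]
reg=(slice(160,235),slice(285,365))
print([round(np.abs(x[reg]-f[0][reg]).mean(),2) for x in f])
old=np.load("pics/fs.npz")["img"].astype(float); print(np.abs(old[reg]-f[0][reg]).mean())
t=grab("top"); b=cv2.resize(t["img"][55:185,175:305],None,fx=2.8,fy=2.8,interpolation=2); s=grab("scene")["img"]
# objects unchanged?
print("top diff",np.abs(t["img"].astype(float)-t0["img"]).mean(2)[100:215,275:330].mean())
cv2.imwrite("pics/m7.png",np.hstack([cv2.resize(s[130:260,240:380],None,fx=2.8,fy=2.8,interpolation=2),b]))
E
```

```text
time: 16.15
time: 17.15
time: 18.15
top -0.004133693199604063 -0.010412355375526535
scene 2.018540380449574e-05 -0.009172524556453562
hook 0.016833966855057083 0.2042826379965102
rim ctr 0.0005449278255267725 -0.006492805993232867 0.15414953002440124
[np.float64(0.0), np.float64(1.52), np.float64(1.53), np.float64(1.52), np.float64(1.5), np.float64(1.53), np.float64(1.53), np.float64(1.54)]
7.165055555555556
top diff 6.523847167325429
```

The bar is in the notch (about 0 to -4 mm along the arm, -10 mm sideways), the hook is at 0.02 rad, and the frames show no motion beyond noise.

```bash
python3 -c "
from bench import workorder
print(workorder.close_job())"
```

```text
the job is handed in; nothing more can be done
None
```

I handed the job in at about 19 s (no verdict was shown): the hook is straight out at its stop and the caddy hangs still by its handle in the notch, within about 4 mm along the arm and 10 mm sideways, with nothing else visibly moved.

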